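# Fit the loupe lens and screw down its retaining ring

## Robot

A 7-joint arm with a two-finger parallel gripper is mounted at the origin on the work surface. World frame = base frame: x ahead of the robot, y to its left, z up, the work surface at z = 0. Lengths are in m, angles in rad, forces in N, time in s.
With the tool pointing down it reaches from about 0.425 to 0.875 m from the base axis. Payload 4.7 kg.
Tool frame: the origin (TCP) lies midway between the tips of the shut fingers; the grasp point (between the pads) lies 19 mm behind it (ctrl.grip_depth is the distance from the TCP to the grasp point, in m); z points along the fingers, y is the direction in which the jaws open and shut (so a half turn about z gives the same grasp; the last joint's range is limited). The gripper opens to 87 mm and grips with 3 to 60 N. Pads are 19 mm wide; open, the fingers measure 117 mm over their backs; the gripper's body (75 mm by 190 mm) begins 51 mm behind the grasp point.
Start: joints at [-1.318, 0.321, -0.07, 1.45, 0.023, 1.371, -0.057], TCP at [0.154, 0.632, 0.223] pointing down, gripper open.
Joint ranges: [-2.86, 2.86], [-0.3, 2.09], [-1.38, 1.24], [0.06, 2.45], [-1.56, 4.7], [0.09, 2.05], [-2.69, 2.69]. Speed limits (rad/s): [2.57, 2.57, 3.14, 3.14, 3.14, 3.14, 3.14].

## Interface

Orientations are given as a rotation vector (axis times angle).
In Python, from bench import ctrl gives the robot as it stands. The module is installed in compiled form; this text tells all that it offers.
- The arm moves only by the shell command python3 -m inch 'ROWS' [FORCE]. ROWS is JSON, a list of rows, each a list of 5 numbers: the opening, from -1 (shut) to 1 (fully open), so that 0 is half open, then the shift along the tool's x, y, z in mm, then the turn about the tool's z in rad. In form: [[fingers, tx, ty, tz, twist], ...]. A call has 1 to 5 rows; each row shifts and turns the pose as measured when the row begins, along the tool's axes as they then stand; what a row does not reach is not made up. A row lasts 1/8 s, in which the tool goes at most 62.5 mm and 10.7 degrees, less where a joint would pass 70% of its speed; a pose out of reach is approached as far as the arm can. A call is refused whole if a number of a shift passes 62.5 or a number of a turn 0.188, either way. A call with a gripper value outside its range is refused whole. The fingers move at their own pace and stop on an object; FORCE is the grip in N (left out, the last holds). Time passes only in rows, so rows that do not move let the fingers close. It gives the time, the measured TCP pose, the force and the opening at its end, in the units of the state.
- ctrl.get_state(): the state, without advancing time (a new reading comes with each control period).
- ctrl.get_image(name): name is "scene" or "top" or "wrist"; returns a dict with "color" (400x640x3 uint8, red, green, blue), "range_z" (400x640 float32, m along the optical axis (not along the pixel's ray), 0 where there is no reading), "K" (3x3 intrinsics, pixels), "distortion" ([k1, k2, p1, p2, k3] as OpenCV has them; the pictures are not rectified), "R" (3x3) and "t" (3): a world point X has camera coordinates R X + t. Camera axes: x right, y down, z forward; pixel columns grow to the right and rows downward; lengths in m; the calibration is good to about 2 mm. A picture is of the moment at which its call begins.
- ctrl.close_job(): hands the job in, once; it reports no verdict.
The state is a dict: "time": time; "joint_positions": joint angles; "qd": joint speeds; "joint_torque": joint torques, N m; "position": TCP position; "tool_rot": TCP orientation; "ft_force": force on the tool from outside, world axes, zero at the start; "torque": the same for the moment, N m; "grip_width": opening from 0.0 (shut) to 1.0 (fully open).
Only numpy, scipy, OpenCV 4.12 (cv2) and the standard library are available. Lean on these libraries where they do the work, as an engineer would, in place of code of your own. Each camera call takes 0.05 s, during which the arm holds its last target. There are 200 camera calls.

## Task

The bench magnifier for examining sherds is being put back together. Take the small framed lens (not the wide one, which stays where it lies), let it down flat into the open lens cell, letting go only when it is low over the cell, then screw the cell's ring clockwise until it is snug and leave the lens held there.

Things in the scene. Friction and masses are not known exactly. Their poses are not given: they have to be found in the camera images.
- lens: The lens to fit: round glass in a dark steel rim, 38 mm diameter, 16 mm tall, about 50 g, lying flat on the table (the wide lens and an empty dark spacer ring, 48 mm wide and 10 mm tall, are not it). Origin at the centre of its underside, z up; yaw does not matter.
- wide_lens: A second lens of the same make, too wide for the cell: 62 mm diameter, 16 mm tall, lying flat on the table. Leave it alone. Origin at the centre of its underside.
- cell: The lens cell, fixed, face up: grey round foot, 110 mm diameter, 12 mm tall, with a low 14 mm thick stub rod reaching 92 mm out along +x. Flat black seat for the lens 24 mm above the table, inside the ring. The ring's jaws, open, leave a clear mouth of over 50 mm: the lens may be let go some 6 mm off centre. Origin on the axis at the underside, z up.
- ring (a joint): Angle (rad) of the cell's ribbed aluminium ring, 68 mm outer, 59 mm inner diameter, 28 mm tall: 0 open, 1.3 at its stop, growing clockwise seen from above; starts at 0 to 0.15. Its top is 50 mm over the table when open and sinks 4 mm. Grip it outside, at any yaw; one grasp turns it fully. Light (0.05 Nm), stays put; overturning only slips. Three jaws in it centre the lens and lip over its rim.
Things that resemble listed ones, but are neither listed nor needed, are in the scene too. Leave any turquoise look-alike of the lens alone. Of the things shaped like the cell, the grey one is meant.

How it is judged:
On the way:
1. the lens lies flat on the cell's seat, let go, with the ring still open (horizontal distance between lens and cell below 0.012 m and z of lens in the frame of cell between 0.021 and 0.027 m and angle between lens's own z axis and vertical below 0.17 rad and contact force between the fingers and lens below 0.1 N and value of joint ring below 0.5 rad), for 0.2 s.
At the end, for the whole second after the job is handed in: The lens lies flat (within 10 degrees) and at rest on the seat inside the cell, within 3 mm of the seat's height and 6 mm of the cell's axis, and the ring is screwed down to more than 1.1 rad of its 1.3 (horizontal distance between lens and cell below 0.006 m and z of lens in the frame of cell between 0.021 and 0.027 m and angle between lens's own z axis and vertical below 0.17 rad and value of joint ring above 1.1 rad and linear speed of lens below 0.02 m/s); the robot touches nothing.
It fails at once if the lens is let go over the cell while its underside is more than 84 mm above the table (60 mm above the seat) (horizontal distance between lens and cell below 0.05 m and z of lens in the frame of cell above 0.084 m and contact force between the fingers and lens below 0.05 N).
It fails at once if the wide lens is moved more than 40 mm (distance of wide_lens from where it was at the start of the episode above 0.04 m).
It also fails if it takes over 48 s, if anything falls off the work surface, if the arm or the gripper's body presses on something with over 40 N, if the wrist force passes 120 N, or if a joint passes its speed limit or range.

## Working session

There is one attempt and no reset: what is moved stays moved. The work goes in short steps, Python scripts to look and compute and a shell command to move; the robot and the scene stay as the last step left them, time stands still between calls to the robot, and variables do not carry over. Pictures are saved under pics/ and viewed, about 8 in all and at most 12, crops included, and the job is handed in when it is done.

```bash
mkdir -p pics && python3 - <<'E'
from bench import ctrl
import cv2
s=ctrl.get_state();print(s)
for n in("top","scene"):
    d=ctrl.get_image(n);cv2.imwrite(f"pics/{n}0.png",d["color"][:,:,::-1])
    print(n,d["K"].tolist(),d["distortion"],d["R"].tolist(),d["t"])
E
```

```text
{'time': 0.0, 'joint_positions': array([-1.31788413,  0.32178864, -0.0701004 ,  1.45170205,  0.02259681,
        1.37078372, -0.05689562]), 'qd': array([-0.00142955, -0.0018187 , -0.001248  , -0.00051232,  0.00209923,
        0.00248591,  0.00119413]), 'joint_torque': array([ 2.31127542e-04, -4.91293716e+01, -4.03679274e-01, -3.12529492e+01,
       -6.37595449e-02,  4.39919543e-02,  1.93324217e-04]), 'position': array([0.15366189, 0.63099736, 0.22147036]), 'tool_rot': array([-3.74140728e-01, -3.11909756e+00,  2.96828583e-03]), 'ft_force': array([ 0.54683508, -0.90512281,  1.00508761]), 'torque': array([ 0.03161577, -0.01161739,  0.04870124]), 'grip_width': 1.0031258298163743}
top [[470.725559557209, 0.0, 322.0650117208307], [0.0, 470.725559557209, 203.63760030401107], [0.0, 0.0, 1.0]] [0.02002481 0.         0.         0.         0.        ] [[-0.026986596973459846, -0.999209181166366, 0.02920164133456824], [-0.9973964793977192, 0.024960430143659413, -0.06765530143365828], [0.06687291281847765, -0.03095140061264137, -0.9972813165457821]] [-0.01957294  0.47666679  0.99316549]
scene [[433.1783079701454, 0.0, 320.100383922334], [0.0, 433.1783079701454, 192.90953382225217], [0.0, 0.0, 1.0]] [-0.0120179  0.         0.         0.         0.       ] [[-0.7530575105386952, 0.6577375568656633, -0.016902429105050788], [0.5332638722417541, 0.5950943564108351, -0.601242338437426], [-0.3854011265979807, -0.4617835134090027, -0.7988879510673846]] [ 0.39294338 -0.22201889  1.29916101]
```

View pics/top0.png

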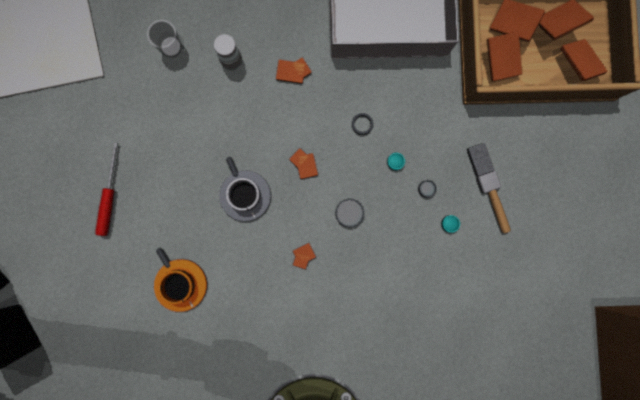

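View pics/scene0.png

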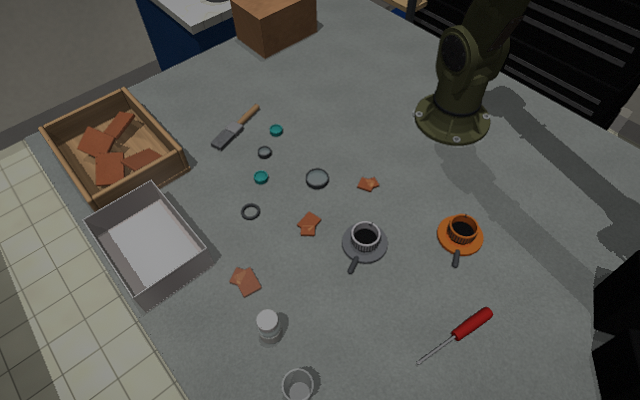

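The top view shows the small lens at (428,189), the wide lens at (350,213), the spacer at (362,124), the grey cell at (243,194) and the orange decoy at (176,287). The scene view agrees: lens at (264,152), cell at (366,236).

```bash
cat > h.py <<'E'
import numpy as np,cv2
from scipy.spatial.transform import Rotation as Ro
from bench import ctrl
def ray(d,px,z):
    p=cv2.undistortPoints(np.array([[px]],float),d["K"],d["distortion"])[0,0]
    c=-d["R"].T@d["t"]; v=d["R"].T@np.array([p[0],p[1],1]); return c+v*(z-c[2])/v[2]
def pix(d,X): return cv2.projectPoints(np.array([X],float),cv2.Rodrigues(d["R"])[0],d["t"],d["K"],d["distortion"])[0][0,0]
def pts(d):  # world point for each pixel
    h,w=d["range_z"].shape; u,v=np.meshgrid(np.arange(w),np.arange(h))
    p=cv2.undistortPoints(np.stack([u,v],-1).reshape(-1,1,2).astype(float),d["K"],d["distortion"]).reshape(h,w,2)
    c=np.dstack([p,np.ones((h,w))])*d["range_z"][...,None]
    return (c-d["t"])@d["R"]
def delta(X):  # world target TCP -> tool shift mm
    s=ctrl.get_state(); R=Ro.from_rotvec(s["tool_rot"]).as_matrix()
    return (R.T@(np.array(X)-s["position"])*1000).round(1)
E
python3 - <<'E'
from h import *
d=ctrl.get_image("top");P=pts(d);Z=P[...,2]
for n,(u,v),lo,hi in(("lens",(428,189),.008,.03),("wide",(350,213),.008,.03),("spacer",(362,124),.005,.03),("cellring",(243,194),.038,.07),("foot",(243,194),.008,.018)):
    m=np.zeros(Z.shape,bool);r=32 if n!="lens" else 16
    m[v-r:v+r,u-r:u+r]=1;m&=(Z>lo)&(Z<hi)&(d["range_z"]>0)
    q=P[m]
    if len(q)<5: print(n,len(q));continue
    c,rad=cv2.minEnclosingCircle(q[:,:2].astype(np.float32))
    print(n,len(q),"c",np.round(c,4),"r",round(rad,4),"zmax",np.percentile(q[:,2],[5,50,95]).round(3),"ray",ray(d,(u,v),np.median(q[:,2])).round(4))
s=ctrl.get_image("scene")
for p,z in(((264,152),.012),((366,232),.045)): print("scene ray",ray(s,p,z).round(4))
print("R",Ro.from_rotvec(ctrl.get_state()["tool_rot"]).as_matrix().round(3).tolist())
for n,X in(("top lens",(0,0,0)),): pass
c=d["color"][150:235,215:450];cv2.imwrite("pics/c1.png",cv2.resize(c,None,fx=3.4,fy=3.4,interpolation=cv2.INTER_CUBIC)[:,:,::-1])
E
```

```text
lens 249 c [ 0.5043 -0.2617] r 0.019 zmax [0.011 0.015 0.019] ray [ 0.5021 -0.2622  0.015 ]
wide 646 c [ 0.4671 -0.0817] r 0.0452 zmax [0.011 0.015 0.019] ray [ 0.4544 -0.0915  0.0149]
spacer 245 c [ 0.6484 -0.1344] r 0.089 zmax [0.005 0.01  0.013] ray [ 0.6488 -0.1243  0.0097]
cellring 282 c [0.4984 0.1335] r 0.0353 zmax [0.041 0.05  0.052] ray [0.4978 0.1318 0.0498]
foot 1243 c [0.5102 0.1401] r 0.0683 zmax [0.01  0.013 0.016] ray [0.5012 0.1368 0.0131]
scene ray [ 0.504  -0.2594  0.012 ]
scene ray [0.4925 0.1309 0.045 ]
R [[-0.972, 0.237, -0.0], [0.237, 0.972, -0.001], [-0.0, -0.001, -1.0]]
```

View pics/c1.png

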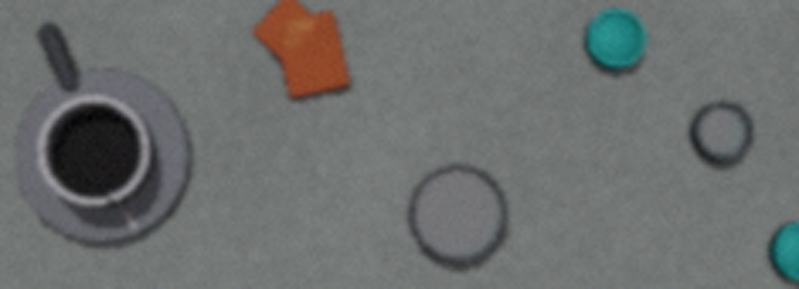

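Lens at about (0.504, -0.261), radius 19 mm, top 15 mm; cell axis at about (0.498, 0.133), ring top 50 mm, radius 35 mm. All of these match the given sizes. I'll go over the cell first for a wrist look.

```bash
python3 -c "
from h import *
print(delta((.498,.133,.222)))
s=ctrl.get_state();R=Ro.from_rotvec(s['tool_rot']).as_matrix();print((R.T@np.array([.006,-.394,0])*1000).round(1))"
```

```text
[-4.523e+02 -4.027e+02  4.000e-01]
[ -99.  -381.4    0.4]
```

```bash
python3 -m inch '[[1,-41,-36.5,0,0],[1,-41,-36.5,0,0],[1,-41,-36.5,0,0],[1,-41,-36.5,0,0],[1,-41,-36.5,0,0]]' && python3 -m inch '[[1,-41,-36.5,0,0],[1,-41,-36.5,0,0],[1,-41,-36.5,0,0],[1,-41,-36.5,0,0],[1,0,0,0,0]]' && python3 -c "
from h import *
print(delta((.498,.133,.222)))"
```

```text
time: 0.82
position: [0.3102, 0.4025, 0.2195]
tool_rot: [-0.359, -3.119, 0.003]
ft_force: [0.6, 0.8, -0.7]
grip_width: 0.999
time: 1.45
position: [0.4425, 0.2115, 0.2199]
tool_rot: [-0.372, -3.119, 0.001]
ft_force: [-0.6, 0.9, 0.2]
grip_width: 1.0
[-72.4 -63.3  -2. ]
```

```bash
python3 -m inch '[[1,-40,-36,0,0],[1,-34,-28,0,0],[1,0,0,0,0]]' && python3 - <<'E'
from h import *
d=ctrl.get_image("wrist")
cv2.imwrite("pics/w1.png",d["color"][:,:,::-1])
print(pix(d,(.498,.133,.05)),pix(d,(.498,.133,.024)))
P=pts(d);Z=P[...,2]
m=(d["range_z"]>0)&(Z>.044)&(Z<.056)&(np.hypot(P[...,0]-.498,P[...,1]-.133)<.05)
q=P[m];c,r=cv2.minEnclosingCircle(q[:,:2].astype(np.float32));print(len(q),c,r,np.median(q[:,2]))
print(ctrl.get_state()["position"])
E
```

```text
time: 1.82
position: [0.4999, 0.1322, 0.2198]
tool_rot: [-0.368, -3.119, -0.001]
ft_force: [0.1, 1.1, -0.5]
grip_width: 0.998
[319.6528673  181.38655592] [319.58084713 177.05873322]
848 (0.497893363237381, 0.13400781154632568) 0.03423985466361046 0.049496645490608525
[0.49880401 0.13436779 0.21964039]
```

View pics/w1.png

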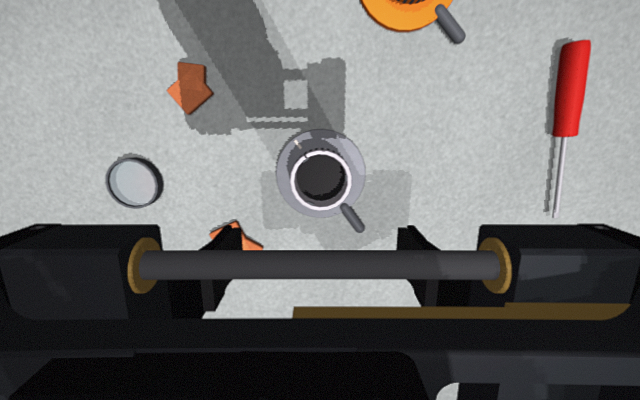

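The wrist view shows the grey cell with its ring at (320,180), the rod to the lower right and the wide lens at (135,182). The axis refines to (0.498, 0.134), r 34.2 mm. Now to the lens.

```bash
python3 -m inch '[[1,-15,-58,0,0],[1,-15,-58,0,0],[1,-15,-58,0,0],[1,-15,-58,0,0],[1,-15,-58,0,0]]' && python3 -m inch '[[1,-15,-58,0,0],[1,-15,-58,0,0],[1,-6,-18,0,0],[1,0,0,0,0]]' && python3 - <<'E'
from h import *
d=ctrl.get_image("wrist")
P=pts(d);Z=P[...,2]
m=(d["range_z"]>0)&(Z>.009)&(Z<.022)&(np.hypot(P[...,0]-.504,P[...,1]+.261)<.035)
q=P[m];c,r=cv2.minEnclosingCircle(q[:,:2].astype(np.float32));print(len(q),c,r,np.median(q[:,2]),pix(d,(*c,.015)))
print(ctrl.get_state()["position"],delta((*c,.008)))
E
```

```text
time: 2.5
position: [0.5083, -0.1542, 0.2178]
tool_rot: [-0.316, -3.124, -0.014]
ft_force: [0.4, 0.6, 0.6]
grip_width: 1.0
time: 3.0
position: [0.5189, -0.2918, 0.2154]
tool_rot: [-0.308, -3.124, -0.019]
ft_force: [-0.6, 0.9, -0.5]
grip_width: 0.999
801 (0.5035316944122314, -0.2608063817024231) 0.019116664305329323 0.014593023358882155 [340.55549824 160.72644585]
[ 0.51901826 -0.29075569  0.21535779] [ 20.3  23.7 207.7]
```

```bash
python3 -m inch '[[1,16,18,45,0],[1,4,6,45,0],[1,0,0,40,0],[1,0,0,30,0],[1,0,0,0,0]]' && python3 -c "
from h import *
print(delta((.5035,-.2608,.008)), Ro.from_rotvec(ctrl.get_state()['tool_rot']).as_matrix().round(3).tolist())"
```

```text
time: 3.68
position: [0.5086, -0.2434, 0.0519]
tool_rot: [0.275, 3.129, 0.037]
ft_force: [-0.1, 1.1, 0.9]
grip_width: 1.0
[  1.9 -19.   43.5] [[-0.985, 0.175, 0.003], [0.175, 0.984, 0.023], [0.001, 0.023, -1.0]]
```

```bash
python3 -m inch '[[1,2,-19,4,0],[1,0,0,14,0],[1,0,0,0,0]]' 20 && python3 -c "
from h import *
print(delta((.5035,-.2608,.008)))"
```

```text
time: 4.05
position: [0.5073, -0.2565, 0.0359]
tool_rot: [0.264, 3.125, 0.041]
ft_force: [0.4, 0.3, 0.4]
grip_width: 0.996
[ 3.1 -5.6 27.7]
```

```bash
python3 -m inch '[[1,3,-6,12,0],[1,0,0,10,0],[1,0,0,4,0],[1,0,0,0,0]]' && python3 -c "
from h import *
print(delta((.5035,-.2608,.008)))"
```

```text
time: 4.55
position: [0.5044, -0.2601, 0.0086]
tool_rot: [0.261, 3.124, 0.042]
ft_force: [-0.8, -0.2, -0.3]
grip_width: 1.0
[ 0.7 -0.9  0.6]
```

```bash
python3 -m inch '[[-1,0,0,0,0],[-1,0,0,0,0],[-1,0,0,0,0],[-1,0,0,0,0],[-1,0,0,0,0]]' 15
```

```text
time: 5.18
position: [0.5051, -0.2604, 0.0094]
tool_rot: [0.261, 3.122, 0.042]
ft_force: [-0.1, -0.3, 0.5]
grip_width: 0.518
```

```bash
python3 -m inch '[[-1,0,0,-20,0],[-1,0,0,-40,0],[-1,0,0,-40,0],[-1,0,0,0,0]]' && python3 - <<'E'
from h import *
d=ctrl.get_image("wrist");cv2.imwrite("pics/w2.png",d["color"][:,:,::-1])
s=ctrl.get_state();print(s["position"],s["grip_width"]*87,delta((.498,.134,s["position"][2])))
E
```

```text
time: 5.68
position: [0.5043, -0.2642, 0.1162]
tool_rot: [0.263, 3.12, 0.04]
ft_force: [-0.3, -0.5, -0.7]
grip_width: 0.068
[ 0.50334182 -0.26343022  0.11441511] 3.242084837932386 [ 71.8 390.8  10.2]
```

View pics/w2.png

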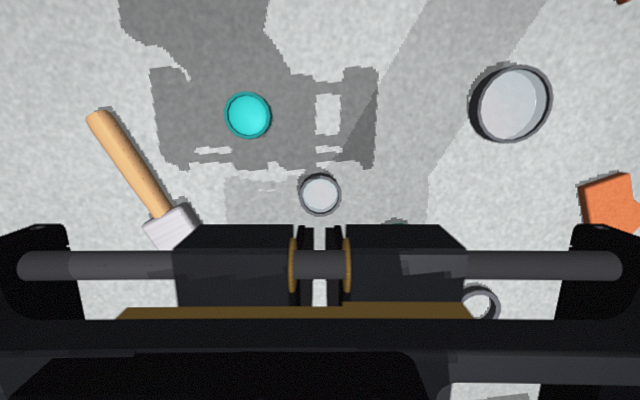

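I lifted too early: the fingers were still closing and the lens stayed on the table at (320,193). Reopen, re-measure and retry with a longer wait.

```bash
python3 -m inch '[[1,0,0,0,0],[1,0,0,0,0],[1,0,0,0,0],[1,0,0,0,0],[1,0,0,0,0]]' && python3 -m inch '[[1,0,0,0,0],[1,0,0,0,0],[1,0,0,0,0]]' && python3 - <<'E'
from h import *
d=ctrl.get_image("wrist")
P=pts(d);Z=P[...,2]
m=(d["range_z"]>0)&(Z>.009)&(Z<.022)&(np.hypot(P[...,0]-.504,P[...,1]+.261)<.035)
q=P[m];c,r=cv2.minEnclosingCircle(q[:,:2].astype(np.float32));print(len(q),c,r,np.median(q[:,2]))
print(delta((*c,.008)))
E
```

```text
time: 6.35
position: [0.5012, -0.2623, 0.1116]
tool_rot: [0.264, 3.129, 0.044]
ft_force: [-0.2, 0.6, -0.1]
grip_width: 0.524
time: 6.72
position: [0.5011, -0.2623, 0.1114]
tool_rot: [0.264, 3.129, 0.043]
ft_force: [0.1, 0.3, -0.6]
grip_width: 0.867
1456 (0.5032157897949219, -0.2607583701610565) 0.019237812608480453 0.014492613700297335
[ -2.   -1.  103.4]
```

```bash
python3 -m inch '[[1,-2,-1,30,0],[1,0,0,30,0],[1,0,0,20,0],[1,0,0,10,0],[1,0,0,0,0]]' && python3 -c "
from h import *
print(delta((.5032,-.2608,.008)))"
```

```text
time: 7.4
position: [0.5051, -0.2616, 0.0202]
tool_rot: [0.263, 3.126, 0.043]
ft_force: [-0.4, 0.4, -0.2]
grip_width: 1.0
[ 2.1  0.2 12.2]
```

```bash
python3 -m inch '[[1,2,0,8,0],[1,0,0,4,0],[-1,0,0,0,0],[-1,0,0,0,0],[-1,0,0,0,0]]' 15 && python3 -m inch '[[-1,0,0,0,0],[-1,0,0,0,0],[-1,0,0,0,0],[-1,0,0,0,0],[-1,0,0,0,0]]'
```

```text
time: 8.02
position: [0.505, -0.2618, 0.0098]
tool_rot: [0.262, 3.121, 0.041]
ft_force: [-0.0, 0.3, -0.6]
grip_width: 0.742
time: 8.65
position: [0.5051, -0.2618, 0.01]
tool_rot: [0.262, 3.121, 0.041]
ft_force: [0.2, -0.0, -0.0]
grip_width: 0.429
```

Opening 37.3 mm, so the lens is held. Lift.

```bash
python3 -m inch '[[-1,0,0,0,0],[-1,0,0,-20,0],[-1,0,0,-40,0],[-1,0,0,-45,0],[-1,0,0,0,0]]' && python3 - <<'E'
from h import *
s=ctrl.get_state();print(s["position"],s["grip_width"]*87,delta((.498,.134,.13)))
E
```

```text
time: 9.28
position: [0.5038, -0.2656, 0.1214]
tool_rot: [0.264, 3.12, 0.04]
ft_force: [-0.1, -0.1, 0.3]
grip_width: 0.424
[ 0.50379588 -0.26560741  0.12142456] 36.87784031764962 [ 72.9 393.    1.2]
```

```bash
python3 -m inch '[[-1,5,30,-2,0],[-1,10,48,0,0],[-1,10,48,0,0],[-1,10,48,0,0],[-1,10,48,0,0]]' && python3 -m inch '[[-1,10,48,0,0],[-1,10,48,0,0],[-1,5,25,0,0],[-1,0,0,0,0]]' && python3 - <<'E'
from h import *
s=ctrl.get_state();print(s["position"],s["grip_width"]*87,delta((.498,.134,.13)))
E
```

```text
time: 9.9
position: [0.4957, -0.0389, 0.1304]
tool_rot: [0.282, 3.116, 0.036]
ft_force: [0.4, -0.3, -1.1]
grip_width: 0.424
time: 10.4
position: [0.4902, 0.0925, 0.1335]
tool_rot: [0.271, 3.118, 0.039]
ft_force: [-0.4, -1.6, -0.7]
grip_width: 0.425
[0.49023588 0.09249681 0.13353902] 36.96244713332628 [-0.4 42.1  4.6]
```

```bash
python3 -m inch '[[-1,0,36,3,0],[-1,0,6,10,0],[-1,0,0,10,0],[-1,0,0,0,0]]' && python3 - <<'E'
from h import *
d=ctrl.get_image("wrist");cv2.imwrite("pics/w3.png",d["color"][:,:,::-1])
s=ctrl.get_state();print(s["position"],s["grip_width"]*87,delta((.498,.134,.058)))
E
```

```text
time: 10.9
position: [0.498, 0.1285, 0.1103]
tool_rot: [0.283, 3.118, 0.033]
ft_force: [0.4, -0.3, -1.2]
grip_width: 0.425
[0.49835907 0.12835533 0.1107505 ] 37.19410926553924 [ 1.9  4.3 52.8]
```

View pics/w3.png

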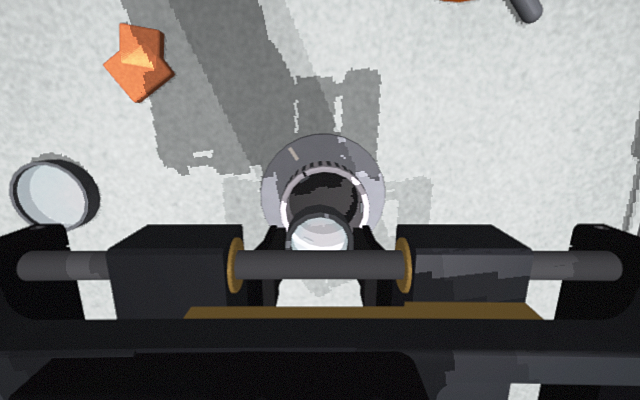

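The lens is held flat between the fingers at (320,235), with the cell's ring just beyond it at (325,200). Descend onto the axis.

```bash
python3 -m inch '[[-1,1,4,20,0],[-1,0,0,16,0],[-1,0,0,8,0],[-1,0,0,0,0]]' && python3 -c "
from h import *
print(delta((.4995,.133,.056)))"
```

```text
time: 11.45
position: [0.5, 0.1305, 0.0666]
tool_rot: [0.29, 3.115, 0.035]
ft_force: [0.1, 0.1, 0.1]
grip_width: 0.429
[ 1.1  2.1 10.6]
```

```bash
python3 -m inch '[[-1,1,2,7,0],[-1,0,0,4,0],[-1,0,0,0,0]]' && python3 -c "
from h import *
print(delta((.4995,.133,.056)))"
```

```text
time: 11.82
position: [0.5004, 0.1332, 0.0559]
tool_rot: [0.29, 3.113, 0.036]
ft_force: [-0.7, 0.7, -0.7]
grip_width: 0.425
[ 0.8 -0.4 -0.1]
```

On axis within 1 mm, lens underside about 46 mm above the table. Release.

```bash
python3 -m inch '[[1,0,0,0,0],[1,0,0,0,0],[1,0,0,0,0],[1,0,0,0,0],[1,0,0,0,0]]' && python3 -m inch '[[1,0,0,-30,0],[1,0,0,-30,0],[1,0,0,-30,0],[1,30,0,0,0],[1,0,0,0,0]]' && python3 - <<'E'
from h import *
d=ctrl.get_image("wrist");u,v=pix(d,(.498,.134,.04)).astype(int);print(u,v)
im=d["color"][max(0,v-100):v+100,u-130:u+130]
cv2.imwrite("pics/w4.png",cv2.resize(im,None,fx=2.5,fy=2.5)[:,:,::-1])
P=pts(d);Z=P[...,2];rr=np.hypot(P[...,0]-.498,P[...,1]-.134);ok=d["range_z"]>0
for a,b in((0,.012),(.012,.019),(.019,.026),(.030,.035)):
    print(a,b,np.percentile(Z[ok&(rr>=a)&(rr<b)],[10,50,90]).round(4))
q=P[ok&(rr<.0225)&(Z>.033)&(Z<.045)];print(len(q));print(cv2.minEnclosingCircle(q[:,:2].astype(np.float32)), np.linalg.lstsq(np.c_[q[:,:2],np.ones(len(q))],q[:,2],rcond=None)[0])
E
```

```text
time: 12.45
position: [0.5012, 0.1335, 0.0569]
tool_rot: [0.29, 3.111, 0.038]
ft_force: [0.0, -0.0, 0.4]
grip_width: 0.91
time: 13.08
position: [0.4692, 0.1368, 0.149]
tool_rot: [0.291, 3.112, 0.037]
ft_force: [0.7, -0.6, 0.6]
grip_width: 0.998
319 224
0 0.012 [0.0376 0.0385 0.0395]
0.012 0.019 [0.0291 0.0377 0.0407]
0.019 0.026 [0.0234 0.0243 0.0253]
0.03 0.035 [0.0123 0.0483 0.0503]
1258
((0.4982535243034363, 0.1335301399230957), 0.019014211371541023) [0.01188797 0.0002386  0.03253992]
```

View pics/w4.png

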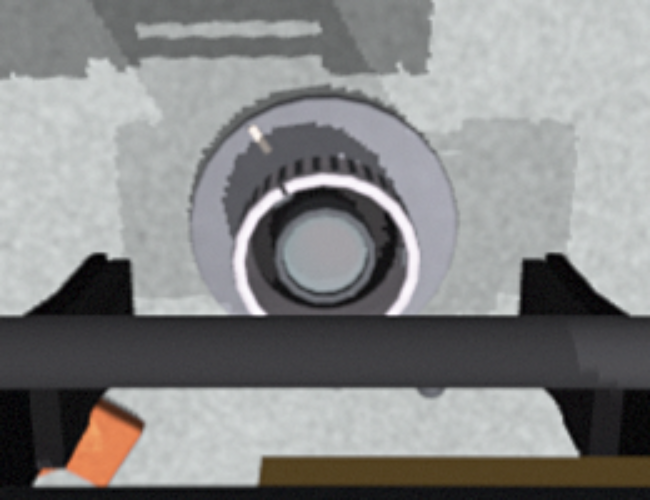

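The lens sits flat and centred in the ring: centre (0.4983, 0.1335), r 19 mm, glass at 38.5 mm, slope about 0.01. The ring's mark is at crop (285,188). Now grip the ring.

```bash
python3 -m inch '[[1,-30,0,0,0],[1,0,0,30,0],[1,0,0,20,0],[1,0,0,0,0]]' && python3 -c "
from h import *
print(delta((.498,.134,.028)),ctrl.get_state()['joint_positions'].round(2),Ro.from_rotvec(ctrl.get_state()['tool_rot']).as_matrix().round(3).tolist())"
```

```text
time: 13.62
position: [0.5057, 0.1308, 0.0991]
tool_rot: [0.294, 3.105, 0.036]
ft_force: [-0.2, 0.4, 0.1]
grip_width: 1.0
[ 9.6 -0.1 71. ] [-0.77  0.13  0.51  1.96 -0.09  1.04  1.16] [[-0.982, 0.188, 0.024], [0.188, 0.982, 0.021], [-0.02, 0.025, -0.999]]
```

```bash
python3 -m inch '[[1,0,0,0,-0.18],[1,0,0,0,-0.18],[1,0,0,0,-0.18],[1,0,0,0,-0.18],[1,0,0,0,-0.18]]' && python3 -m inch '[[1,0,0,0,-0.18],[1,0,0,0,0]]' && python3 -c "
from h import *
print(delta((.498,.134,.028)),ctrl.get_state()['joint_positions'].round(2),Ro.from_rotvec(ctrl.get_state()['tool_rot']).as_matrix().round(3).tolist())"
```

```text
time: 14.25
position: [0.5098, 0.1302, 0.1031]
tool_rot: [-1.121, 2.897, 0.014]
ft_force: [-0.2, -0.3, 0.1]
grip_width: 1.002
time: 14.5
position: [0.5116, 0.13, 0.105]
tool_rot: [-1.381, 2.779, 0.008]
ft_force: [-0.3, 0.1, -0.2]
grip_width: 0.999
[ 7.9 14.2 76.6] [-0.69  0.13  0.43  1.94 -0.08  1.05  2.26] [[-0.603, -0.797, 0.032], [-0.797, 0.604, 0.022], [-0.037, -0.013, -0.999]]
```

```bash
python3 -m inch '[[1,8,14,0,0],[1,0,0,16,0],[1,0,0,8,0],[1,0,0,0,0]]' && python3 -c "
from h import *
print(delta((.498,.134,.028)))"
```

```text
time: 15.0
position: [0.4949, 0.1329, 0.0791]
tool_rot: [-1.372, 2.784, 0.008]
ft_force: [-1.1, 0.0, -0.4]
grip_width: 1.003
[-0.9 -1.2 51.2]
```

```bash
python3 -m inch '[[1,-1,-1,18,0],[1,0,0,10,0],[1,0,0,0,0]]' && python3 -c "
from h import *
print(delta((.498,.134,.028)))"
```

```text
time: 15.38
position: [0.4973, 0.1335, 0.0487]
tool_rot: [-1.371, 2.785, 0.008]
ft_force: [-0.4, -0.8, 0.0]
grip_width: 1.0
[-0.1  0.  20.7]
```

```bash
python3 -m inch '[[1,0,0,10,0],[1,0,0,9,0],[1,0,0,0,0]]' && python3 -c "
from h import *
print(delta((.498,.134,.028)))" && python3 -m inch '[[-1,0,0,0,0],[-1,0,0,0,0],[-1,0,0,0,0],[-1,0,0,0,0],[-1,0,0,0,0]]' 12
```

```text
time: 15.75
position: [0.4983, 0.1339, 0.0285]
tool_rot: [-1.371, 2.785, 0.008]
ft_force: [-0.5, -0.7, 0.7]
grip_width: 0.999
[0.1 0.3 0.5]
time: 16.38
position: [0.4986, 0.1341, 0.029]
tool_rot: [-1.371, 2.784, 0.008]
ft_force: [1.1, 0.1, -1.7]
grip_width: 0.79
```

Opening 68.7 mm: the ring is gripped. Turn clockwise (+twist).

```bash
python3 -m inch '[[-1,0,0,0,0],[-1,0,0,0,0.15],[-1,0,0,0,0.15],[-1,0,0,0,0.15],[-1,0,0,0,0]]' && python3 -c "
from h import *
s=ctrl.get_state();print(delta((.498,.134,.028)),s['torque'],s['ft_force'],Ro.from_rotvec(s['tool_rot']).as_matrix()[:2,0])"
```

```text
time: 17.0
position: [0.4987, 0.1338, 0.0276]
tool_rot: [-0.699, 3.025, 0.019]
ft_force: [0.6, -0.1, -1.3]
grip_width: 0.794
[ 0.5  0.4 -0.5] [-0.18035434 -0.1145334  -0.01885126] [ 0.60038211 -0.0540986  -1.26105991] [-0.89798991 -0.43828944]
```

```bash
python3 -m inch '[[-1,0,0,0,0.15],[-1,0,0,0,0.15],[-1,0,0,0,0.15],[-1,0,0,0,0.15],[-1,0,0,0,0]]' && python3 -c "
from h import *
s=ctrl.get_state();print(delta((.498,.134,.028)),s['torque'],s['ft_force'],Ro.from_rotvec(s['tool_rot']).as_matrix()[:2,0])"
```

```text
time: 17.62
position: [0.4986, 0.1336, 0.026]
tool_rot: [0.224, 3.101, 0.031]
ft_force: [0.7, 0.5, -2.5]
grip_width: 0.788
[ 0.5  0.4 -2. ] [-0.3704709  -0.16984679 -0.02268099] [ 0.68461088  0.51463144 -2.49021151] [-0.98904994  0.14422189]
```

```bash
python3 -m inch '[[-1,0,0,0,0.15],[-1,0,0,0,0.15],[-1,0,0,0,0.1],[-1,0,0,0,0]]' && python3 -c "
from h import *
s=ctrl.get_state();print(delta((.498,.134,.028)),s['torque'],s['ft_force'],Ro.from_rotvec(s['tool_rot']).as_matrix()[:2,0])"
```

```text
time: 18.12
position: [0.4973, 0.1348, 0.026]
tool_rot: [0.819, 3.006, 0.039]
ft_force: [0.1, 0.4, -2.2]
grip_width: 0.771
[-1.1 -0.2 -1.9] [-0.19410308 -0.10101828  0.14000168] [ 0.0509845   0.43191872 -2.15357847] [-0.86154204  0.50735319]
```

The total turn is 1.46 rad, the reaction torque rose to 0.14 Nm and the ring slipped, so the stop is reached. Release and check.

```bash
python3 -m inch '[[1,0,0,0,0],[1,0,0,0,0],[1,0,0,0,0],[1,0,0,0,0],[1,0,0,0,0]]' && python3 -c "
from h import *
print(delta((.498,.134,.15)))" && python3 -m inch '[[1,0,0,-20,0],[1,0,0,-30,0],[1,0,0,-45,0],[1,30,0,-20,0],[1,0,0,0,0]]' && python3 - <<'E'
from h import *
d=ctrl.get_image("wrist");u,v=pix(d,(.498,.134,.04)).astype(int);print(u,v)
im=d["color"][max(0,v-100):v+100,u-130:u+130]
cv2.imwrite("pics/w5.png",cv2.resize(im,None,fx=2.5,fy=2.5)[:,:,::-1])
P=pts(d);Z=P[...,2];rr=np.hypot(P[...,0]-.498,P[...,1]-.134);ok=d["range_z"]>0
for a,b in((0,.010),(.012,.019),(.019,.026),(.030,.034)):
    print(a,b,np.percentile(Z[ok&(rr>=a)&(rr<b)],[10,50,90]).round(4))
E
```

```text
time: 18.75
position: [0.4982, 0.1346, 0.027]
tool_rot: [0.81, 3.007, 0.042]
ft_force: [-0.3, -0.1, 0.7]
grip_width: 0.998
[  -2.5    3.5 -122.9]
time: 19.38
position: [0.4675, 0.1474, 0.1443]
tool_rot: [0.811, 3.008, 0.04]
ft_force: [0.9, 1.1, -0.0]
grip_width: 1.001
320 230
0 0.01 [0.0377 0.0386 0.0395]
0.012 0.019 [0.0293 0.0379 0.0416]
0.019 0.026 [0.0235 0.0244 0.041 ]
0.03 0.034 [0.0132 0.0451 0.0466]
```

View pics/w5.png

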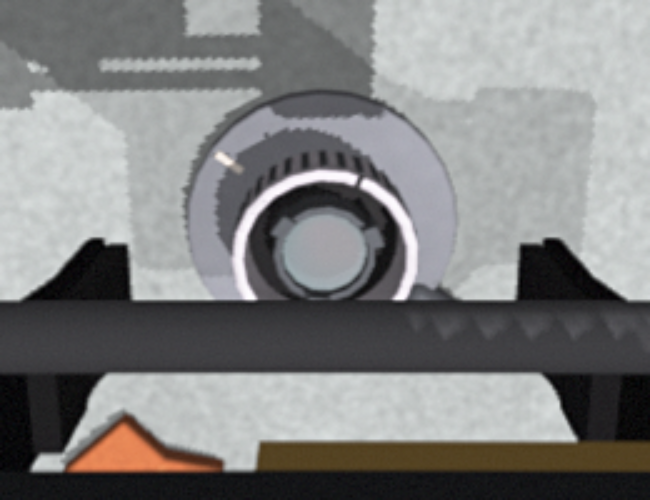

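The jaws now lip over the centred lens. The ring mark moved to (360,182), about 75° (1.3 rad) clockwise relative to the foot mark, and the ring top sank from about 50 to 46 mm. Glass is still at 38.6 mm. Handing in.

```bash
python3 -c "
from bench import ctrl
s=ctrl.get_state();print(s['time'],s['position'],s['ft_force']);ctrl.close_job()"
```

```text
19.425 [0.46833973 0.14629397 0.14384035] [ 0.21738075  0.48423961 -0.47838802]
the job is handed in; nothing more can be done
```

The small lens is in the grey cell with the ring screwed down to its stop, and the job was handed in at 19.4 s. The module gives no verdict.

- **Grasp:** The first grasp failed because I lifted before the fingers had closed. The lens stayed on the table, and the second grasp held it at 37 mm opening.
- **Placing:** I let the lens go with its underside about 46 mm above the table. It landed flat on the seat, under 1 mm from the axis by depth image, with the ring still open.
- **Ring:** One grasp turned it clockwise. The tool turned 1.46 rad and slipped at the stop. The ring's marks show about 75° (1.3 rad), and its top sank about 4 mm.
- **Last look:** The jaws lip over the lens, and the glass is still at 38.6 mm. I did not measure its centre again after the turn, but it looked centred. The gripper stood open and clear, with the force reading at noise level. I never commanded a move near the wide lens. I didn't measure it again at the end.

No check failed or disagreed after the second grasp.

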